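Park the tall bottle behind its bedside guard

ROBOT

A 6-joint arm with a two-finger parallel gripper is mounted at the origin on the work surface. World frame = base frame: x ahead of the robot, y to its left, z up, the work surface at z = 0. Lengths are in mm, angles in rad, forces in N, time in s.
With the tool pointing down it reaches from about 350 to 775 mm from the base axis. Payload 7.3 kg.
Tool frame: the origin (TCP) lies between the finger pads; the fingertips stand bot.tips_ahead ahead of it and the grasp point (between the pads) lies 6 mm ahead of it (bot.tips_ahead is the distance from the TCP to the fingertips, in mm); z points along the fingers, y is the line along which they close (so a half turn about z gives the same grasp; the last joint's range is limited). The gripper opens to 92 mm and grips with 3 to 60 N. Pads are 19 mm wide; open, the fingers measure 130 mm over their backs; the gripper's body (75 mm by 190 mm) begins 47 mm behind the grasp point.
Start: joints at [0.989, 0.342, 1.524, -0, 1.275, -0.146], TCP at [221.609, 475.954, 251.741] pointing down, gripper open.
Joint ranges: [-2.53, 2.53], [-0.77, 2.02], [0.04, 2.7], [-1, 4.14], [0.28, 2.66], [-3.11, 3.11]. Speed limits (rad/s): [2.57, 2.57, 3.14, 3.14, 3.14, 3.14].

INTERFACE

Orientations are given as [roll, pitch, yaw] about the fixed x, y, z axes, in that order (R = Rz(yaw) Ry(pitch) Rx(roll)).
In Python, from plant import bot gives the robot as it stands. The module is installed in compiled form; this text tells all that it offers.
- The arm moves only by the tool step_arm, never from a script. Its argument "targets" is one flat list of numbers, 7 for each row, row after row: the opening, from 0 (shut) to 1 (fully open), then the shift along the tool's x, y, z each as a share of 100 mm, from -1 to 1, then the turn, a rotation vector about the tool's x, y, z each as a share of pi/4 rad, from -1 to 1. A call has 1 to 20 rows; each row is the pose to reach, as a shift and turn from the pose commanded when the call began, along the tool's axes at that moment; what a row does not reach only later rows make up. A row lasts 1/8 s, in which the tool goes at most 62.5 mm and 10.7 degrees, less where a joint would pass 70% of its speed; a pose out of reach is approached as far as the arm can. A call with a number of a shift or a turn outside -1 to 1 is refused whole. A call with a gripper value outside its range is refused whole. The fingers move at their own pace and stop on an object; the grip force is fixed at half the most. Time passes only in rows, so rows that repeat a pose let the fingers close. It gives the time, the measured TCP pose, the force, the opening and the grip force at its end, in the units of the state.
- bot.get_obs(): the state, without advancing time (a new reading comes with each control period).
- bot.capture(name): name is "scene" or "top" or "wrist"; returns (picture, depth): 384x512x3 uint8, blue, green, red; 384x512 float32, mm along the optical axis (not along the pixel's ray), 0 where there is no reading.
- bot.camera_info(name): a dict with "fx", "fy", "cx", "cy" (pixels), "camera_from_world" (4x4, takes a point from world to camera coordinates); the wrist camera has in their place "hand_eye" (4x4, takes a point from camera to tool coordinates, whose origin is the TCP and whose axes are the flange's). Camera axes: x right, y down, z forward; pixel columns grow to the right and rows downward; lengths in mm; the calibration is good to about 2 mm. A picture is of the moment at which its call begins: read the wrist's pose just before it. camera_info takes no time and is no camera call.
- bot.close_job(): hands the job in; it is judged then, once.
The state is a dict: "time": time; "joint_positions": joint angles; "dq": joint speeds; "tau": joint torques, N m; "tool_pos": TCP position; "tcp_rot": TCP orientation; "contact_force": force on the tool from outside, world axes, zero at the start; "moment": the same for the moment, N m; "grip_width": finger opening in mm; "finger_force": force on a finger pad.
Only numpy, scipy, OpenCV 4.12 (cv2) and the standard library are available. Lean on these libraries where they do the work, as an engineer would, in place of code of your own. Each camera call takes 0.05 s, during which the arm holds its last target. There are 200 camera calls.

TASK

The tall steel bottle on the crate could get knocked over at night. Push it low on its body, so that it slides along standing upright, into the three-sided wooden guard until it rests against the back rail, then swing the little wooden gate fully shut in front of it. Only push with the fingertips: do not lift, rock or tip the bottle or push on its upper half, and leave the other things on the crate where they are.

Things in the scene. Friction and masses are not known exactly. Their poses are not given: they have to be found in the camera images.
- bottle: slim upright steel water bottle, 185 tall, 56 in diameter (straight to 135 above the foot, then shoulder and black cap 40 wide). About 0.4 kg. Slides on the crate top with friction 0.3 to 0.5: a push more than 55 above the foot may tip it, one below 40 slides it. Origin: centre of the underside; z up along the bottle. (Sizes in mm.)
- bottle_top: the upper half of the same bottle, which must not be pushed: everything from 90 above the foot to the cap. Origin: on the bottle's axis, 90 above the foot. (Sizes in mm.)
- guard: low three-sided wooden guard fixed on the crate top. Origin: on the crate top, where the centre of the bottle's foot belongs; x points from the open mouth to the back rail (world +x within 0.3 rad), y left, z up. Rails 22 high, 12 thick. Inner faces: back rail x = +28, side rails y = +60 and -60; side rails end at x = -67. (Sizes in mm.)
- gate (a joint): gate angle (rad) about a vertical steel pin (14 thick, 34 high) at x = -75, y = +66 of the guard's frame. 0 = shut against a stop, bar across the mouth from the pin towards -y; grows as it opens towards the robot (1.57: bar along guard -x; starts splayed left at 2.0 to 2.5; limit 2.6). Bar direction in guard x, y: (-sin, -cos). Light friction 0.02 N m; stays where left. (Sizes in mm.)
- gate_tip (a point): middle of the free end of the gate bar, 18 above the crate top. The bar is 132 long from the pin, 12 thick, its lower edge 6 and its top edge 30 above the crate top. (Sizes in mm.)
- alarm: bystander: white plastic alarm bell, round, 80 wide, 45 deep, 118 high with two bells on top, loose, 0.25 kg. Stands at one back corner of the crate top. Origin: centre of the underside. (Sizes in mm.)
- pot: bystander: small terracotta pot, 84 in diameter, 75 high, loose, 0.25 kg. Stands at the other back corner. Origin: centre of the underside. (Sizes in mm.)
- bangle_box: bystander: glass bangle box with brass edges and a shut flip-top lid, 100 x 80, 50 high, loose, 0.4 kg, near the right edge. Origin: centre of the underside. (Sizes in mm.)
- comb: bystander: flat dark wooden comb, 150 long (its x axis), 36 wide, 8 thick, loose, lying near the left front corner. Origin: centre of the underside. (Sizes in mm.)
- crate: fixed upturned plastic crate that all stands on, 420 (x) x 680 (y), 150 high; its top is flat and level, 150 above the work surface (world z = 0.150). Origin: centre of its underside. (Sizes in mm.)
Mind the look-alikes: they are no part of the job. Of the things like the bottle, leave any that is pink; of the rest the smaller one is meant.

How it is judged:
By the outcome, as a careful person would: the job done as asked, in the order asked, and still so for the second after the job is handed in, with the robot touching nothing.
It also fails if it takes over 72 s, if anything falls off the work surface, if the arm or the gripper's body presses on something with over 40 N, if the wrist force passes 120 N, or if a joint passes its speed limit or range.

## Working session

There is one attempt and no reset: what is moved stays moved. The work goes in short steps, Python scripts to look and compute and a tool call to move; the robot and the scene stay as the last step left them, time stands still between calls to the robot, and variables do not carry over. Pictures are saved under pics/ and viewed, at most 10 in all, crops included, and the job is handed in when it is done.

Besides the shell and the picture viewer there is one more tool, called as name(argument=value, ...) on one line, values as JSON. step_arm: Moves the arm, as the interface text tells. Shift numbers are shares of 100 mm and turn numbers shares of pi/4 rad, none past 1 either way. Its arguments: {"type":"object","properties":{"targets":{"type":"array"}},"required":["targets"]}

```bash
mkdir -p pics; python3 - <<'E'
from plant import bot
import cv2,numpy as np
o=bot.get_obs();print(o, bot.tips_ahead)
for n in("scene","top"):
    p,d=bot.capture(n);cv2.imwrite(f"pics/{n}0.png",p);np.save(f"{n}0.npy",d);i=bot.camera_info(n);print(n,i)
E
```

```text
{'time': 0.0, 'joint_positions': array([ 9.88993311e-01,  3.42748567e-01,  1.52503131e+00,  9.18493464e-07,
        1.27539089e+00, -1.46000115e-01]), 'dq': array([ 0.00090247, -0.0001286 , -0.00087235,  0.00022458, -0.00018673,
       -0.00016051]), 'tau': array([-9.63069488e-05, -4.31255150e+01, -2.44218725e+01,  7.16517703e-02,
        5.61318209e-02, -2.21439227e-04]), 'tool_pos': array([221.39529974, 475.62376007, 251.02653048]), 'tcp_rot': array([-3.14003146e+00, -2.30455780e-04,  2.70578930e+00]), 'contact_force': array([-0.71417472, -0.1044677 , -0.49541966]), 'moment': array([-0.01965012,  0.01089497,  0.01830812]), 'finger_force': 0.0, 'grip_width': 91.99255752346707} 25.0
scene {'fx': 362.7087335169517, 'fy': 362.7087335169517, 'cx': 254.79364953762064, 'cy': 193.58671898859473, 'camera_from_world': array([[-9.98713943e-01, -4.95261702e-02, -1.08452432e-02,
         5.32232865e+02],
       [-3.12487226e-02,  7.69757622e-01, -6.37570953e-01,
         1.36713945e+02],
       [ 3.99246562e-02, -6.36412101e-01, -7.70315299e-01,
         1.00441950e+03],
       [ 0.00000000e+00,  0.00000000e+00,  0.00000000e+00,
         1.00000000e+00]])}
top {'fx': 391.0900818546284, 'fy': 391.0900818546284, 'cx': 257.3820306135094, 'cy': 191.11177980596815, 'camera_from_world': array([[-7.42999243e-03, -9.99932321e-01,  8.95258467e-03,
        -1.83310092e+00],
       [-9.90438031e-01,  6.12549589e-03, -1.37822294e-01,
         5.67997495e+02],
       [ 1.37758127e-01, -9.89099894e-03, -9.90416512e-01,
         1.05859084e+03],
       [ 0.00000000e+00,  0.00000000e+00,  0.00000000e+00,
         1.00000000e+00]])}
```

View pics/top0.png

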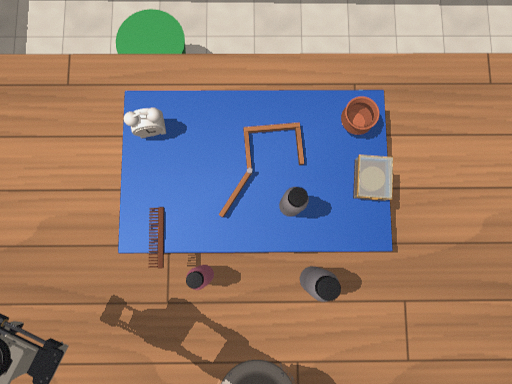

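View pics/scene0.png

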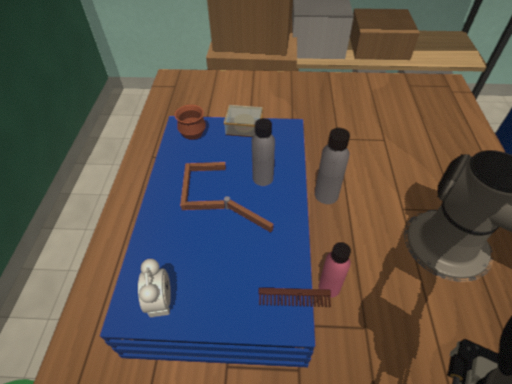

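The top view shows the grey bottle on the crate at about (296,197). The guard's corners are at (247,130) and (299,125), the gate pin at (250,170) and the gate tip at (222,214). The larger grey bottle (322,285) and the pink one (198,278) stand off the crate on the table.

```bash
cat > h.py <<'E'
import numpy as np,cv2
from plant import bot
def ray(n,uv,z):
    i=bot.camera_info(n);T=np.linalg.inv(i["camera_from_world"])
    uv=np.atleast_2d(uv).astype(float)
    r=np.c_[(uv[:,0]-i["cx"])/i["fx"],(uv[:,1]-i["cy"])/i["fy"],np.ones(len(uv))]@T[:3,:3].T
    return T[:3,3]+r*((z-T[2,3])/r[:,2])[:,None]
def cloud(n,d):
    i=bot.camera_info(n);T=np.linalg.inv(i["camera_from_world"])
    v,u=np.mgrid[:384,:512]
    P=np.stack([(u-i["cx"])/i["fx"]*d,(v-i["cy"])/i["fy"]*d,d],-1)
    return P@T[:3,:3].T+T[:3,3]
E
python3 - <<'E'
from h import *
p=cv2.imread("pics/top0.png");P=cloud("top",np.load("top0.npy"))
hsv=cv2.cvtColor(p,cv2.COLOR_BGR2HSV);H,S,V=cv2.split(hsv)
v,u=np.mgrid[:384,:512]
w=((H<20)&(S>80)&(u>205)&(u<315)&(v>110)&(v<225)).astype(np.uint8)
n,l,st,c=cv2.connectedComponentsWithStats(w)
for k in range(1,n):
    if st[k,4]<15: continue
    m=l==k;print("wood",st[k],"z",np.percentile(P[m][:,2],[10,50,90]))
    z=172
    for zz in(172,180):
        q=ray("top",np.c_[u[m],v[m]],zz)[:,:2].astype(np.float32)
        print(zz,cv2.minAreaRect(q),cv2.boxPoints(cv2.minAreaRect(q)).round(0).tolist())
    cs,_=cv2.findContours(m.astype(np.uint8),0,2);a=cv2.approxPolyDP(cs[0],2.5,True)[:,0];print(np.c_[a,ray("top",a,172)[:,:2].round(0)].tolist())
cap=((V<50)&(u>280)&(u<312)&(v>183)&(v<215)).astype(np.uint8)
n,l,st,c=cv2.connectedComponentsWithStats(cap)
for k in range(1,n):
    if st[k,4]>20: print("cap",st[k],c[k],ray("top",c[k],335),np.median(P[l==k],0))
m=(u>270)&(u<330)&(v>175)&(v<225)&(P[...,2]>165)
print("bottle pts",m.sum(),P[m].min(0),P[m].max(0))
# others
for nm,(a,b,c2,d2) in dict(alarm=(120,170,100,140),pot=(338,384,93,138),box=(350,396,150,203),comb=(145,168,203,270)).items():
    m=(u>a)&(u<b)&(v>c2)&(v<d2)&(P[...,2]>154);q=P[m];print(nm,np.percentile(q,3,axis=0).round(),np.percentile(q,97,axis=0).round())
E
```

```text
wood [244 123  60  45 652] z [168.1968615  171.58396397 174.22404736]
172 ((665.3111572265625, -45.253265380859375), (106.87489318847656, 142.52015686035156), 4.656556129455566) [[606.0, 21.0], [618.0, -121.0], [724.0, -112.0], [713.0, 30.0]]
180 ((663.2281494140625, -44.83085632324219), (105.9793930053711, 141.32591247558594), 4.656588554382324) [[605.0, 21.0], [616.0, -120.0], [722.0, -111.0], [710.0, 30.0]]
[[299.0, 123.0, 723.0, -111.0], [244.0, 127.0, 713.0, 28.0], [247.0, 167.0, 610.0, 21.0], [250.0, 167.0, 610.0, 14.0], [248.0, 132.0, 700.0, 18.0], [295.0, 129.0, 707.0, -100.0], [299.0, 164.0, 617.0, -109.0], [303.0, 163.0, 620.0, -119.0]]
wood [219 172  32  45 250] z [177.43680583 179.75184134 182.12092427]
172 ((543.1889038085938, 52.346988677978516), (12.188817977905273, 125.33708190917969), 57.30095291137695) [[487.0, 81.0], [593.0, 13.0], [599.0, 24.0], [494.0, 91.0]]
180 ((542.1292724609375, 51.95161437988281), (12.08670425415039, 124.286865234375), 57.30095672607422) [[487.0, 80.0], [591.0, 13.0], [598.0, 23.0], [493.0, 91.0]]
[[250.0, 174.0, 592.0, 14.0], [246.0, 172.0, 598.0, 24.0], [220.0, 215.0, 491.0, 87.0], [224.0, 214.0, 494.0, 78.0]]
cap [288 188  20  19 248] [297.81451613 196.46370968] [[515.30324676 -85.23423738 335.        ]] [516.08404983 -85.52803828 334.94640846]
bottle pts 651 [ 416.72320903 -113.26591811  165.17207361] [ 542.7072386     5.1582777  1126.74497619]
alarm [688. 224. 163.] [735. 297. 264.]
pot [ 692. -292.  155.] [ 767. -218.  227.]
box [ 528. -327.  162.] [ 628. -246.  203.]
comb [369. 227. 154.] [511. 262. 161.]
```

step_arm(targets=[0.37,-0.5,-0.5,-0.6,0,0,0,0.37,-1,-1,-1,0,0,0,0.37,-1,-1,-1,0,0,0])

```text
time: 0.48
tool_pos: [270.3, 341.5, 352.8]
tcp_rot: [3.141, 0.0, 2.706]
contact_force: [1.9, 0.6, 0.2]
grip_width: 66.2
finger_force: 0.0
```

step_arm(targets=[0.37,-0.4,-0.4,-0.2,0,0,0,0.37,-0.8,-0.8,-0.4,0,0,0,0.37,-1,-1,-0.5,0,0,0])

```text
time: 0.85
tool_pos: [319.0, 208.1, 402.7]
tcp_rot: [3.141, 0.001, 2.704]
contact_force: [0.0, 0.3, 0.2]
grip_width: 37.1
finger_force: 0.0
```

step_arm(targets=[0.37,-0.4,-0.4,0,0,0,0,0.37,-0.8,-0.8,0,0,0,0,0.37,-1,-1,0,0,0,0])

```text
time: 1.23
tool_pos: [367.2, 75.1, 401.4]
tcp_rot: [-3.141, -0.0, 2.703]
contact_force: [1.2, 0.0, 0.6]
grip_width: 34.3
finger_force: 0.0
```

step_arm(targets=[0.37,-0.4,-0.4,0,0,0,0,0.37,-0.8,-0.8,0,0,0,0,0.37,-1,-1,0,0,0,0])

```text
time: 1.6
tool_pos: [415.7, -57.9, 401.1]
tcp_rot: [-3.141, -0.001, 2.703]
contact_force: [-0.0, 0.9, 0.4]
grip_width: 34.0
finger_force: 0.0
```

step_arm(targets=[0.37,-0.3,-0.4,0,0,0,-0.2,0.37,-0.3,-0.5,0,0,0,-0.4,0.37,-0.3,-0.5,0,0,0,-0.6,0.37,-0.3,-0.5,0,0,0,-0.87,0.37,-0.3,-0.5,0,0,0,-0.87])

```text
time: 2.22
tool_pos: [421.3, -113.5, 401.4]
tcp_rot: [3.141, -0.001, -2.895]
contact_force: [0.9, 1.0, 1.0]
grip_width: 33.9
finger_force: 0.0
```

```bash
python3 - <<'E'
from plant import bot
o=bot.get_obs();print(o['time'],o['joint_positions'].round(4).tolist(),o['tool_pos'],o['tcp_rot'],o['grip_width'])
E
```

```text
2.225 [-0.4393, 0.0965, 1.4369, 0.0001, 1.609, -2.257] [ 421.32515715 -113.52484125  401.39939809] [ 3.14102449e+00 -5.12643610e-04 -2.89462808e+00] 33.93173322346813
```

step_arm(targets=[0.37,0,0,0,0,-0.2,0,0.37,0,0,0,0,-0.4,0,0.37,0,0,0,0,-0.6,0,0.37,0,0,0,0,-0.8,0,0.37,0,0,0,0,-1,0,0.37,0,0,0,0,-1,0])

```text
time: 2.98
tool_pos: [420.0, -113.9, 400.3]
tcp_rot: [3.135, 0.783, -2.905]
contact_force: [0.2, 0.7, -0.3]
grip_width: 34.0
finger_force: 0.0
```

```bash
python3 - <<'E'
from plant import bot
o=bot.get_obs();print(o['time'],o['joint_positions'].round(4).tolist(),o['tool_pos'],o['tcp_rot'],o['grip_width'])
E
```

```text
2.975 [-0.925, -0.2044, 1.9465, 0.7843, 1.169, -2.9697] [ 420.0417315  -113.87444076  400.31038555] [ 3.13466345  0.78314634 -2.90478435] 34.00623113391017
```

step_arm(targets=[0.37,0.3,0,0.4,0,-1,0,0.37,0.62,0.02,0.85,0,-1,0,0.37,0.62,0.02,0.85,0,-1,0])

```text
time: 3.35
tool_pos: [453.9, -48.4, 415.2]
tcp_rot: [2.982, 1.088, -3.137]
contact_force: [1.0, 0.3, 0.5]
grip_width: 34.0
finger_force: 0.0
```

```bash
python3 - <<'E'
from plant import bot
o=bot.get_obs();print(o['time'],o['joint_positions'].round(4).tolist(),o['tool_pos'],o['tcp_rot'],o['grip_width'])
E
```

```text
3.35 [-0.8074, -0.2831, 2.1621, 1.2002, 0.9242, -3.0972] [453.86001733 -48.3934721  415.21190958] [ 2.98226491  1.08823622 -3.13666418] 34.04974019450079
```

step_arm(targets=[0.37,0,0,0,0,0,0.2,0.37,0,0,0,0,0,0.4,0.37,0,0,0,0,0,0.6,0.37,0,0,0,0,0,0.8,0.37,0,0,0,0,0,1])

```text
time: 3.98
tool_pos: [454.0, -49.6, 416.0]
tcp_rot: [2.166, 0.611, 2.124]
contact_force: [0.6, 0.5, -0.0]
grip_width: 33.8
finger_force: 0.0
```

step_arm(targets=[0.37,0,0,0,0,0,0.2,0.37,0,0,0,0,0,0.4,0.37,0,0,0,0,0,0.6,0.37,0,0,0,0,0,0.8,0.37,0,0,0,0,0,1])

```text
time: 4.6
tool_pos: [454.0, -49.6, 416.0]
tcp_rot: [2.049, -0.074, 1.715]
contact_force: [0.3, 0.0, 0.8]
grip_width: 33.8
finger_force: 0.0
```

step_arm(targets=[0.37,0,0,0,0,0,0.2,0.37,0,0,0,0,0,0.4,0.37,0,0,0,0,0,0.6,0.37,0,0,0,0,0,0.8,0.37,0,0,0,0,0,1])

```text
time: 5.22
tool_pos: [454.0, -49.6, 416.0]
tcp_rot: [2.246, -0.746, 1.256]
contact_force: [-0.0, 0.8, -0.0]
grip_width: 33.9
finger_force: 0.0
```

step_arm(targets=[0.37,0,0,0,0,0,0.2,0.37,0,0,0,0,0,0.4,0.37,0,0,0,0,0,0.6,0.37,0,0,0,0,0,0.8,0.37,0,0,0,0,0,1,0.37,0,0,0,0,0,1])

```text
time: 5.98
tool_pos: [453.9, -49.7, 415.9]
tcp_rot: [-2.994, -1.089, 0.016]
contact_force: [0.2, -0.1, 0.0]
grip_width: 34.0
finger_force: 0.0
```

```bash
cat >> h.py <<'E'
from scipy.spatial.transform import Rotation as Ro
def pose(az,tilt,flip=True):
    "tool z points to azimuth az, tilt from straight down (rad); flip: tool x forward"
    f=np.array([np.cos(az),np.sin(az),0]);z=f*np.sin(tilt)+np.array([0,0,-np.cos(tilt)])
    y=np.array([-f[1],f[0],0])*(-1 if flip else 1)
    return Ro.from_matrix(np.c_[np.cross(y,z),y,z])
def rel(tip,R):
    "shares for tip centre target (world) and orientation R, from the measured pose"
    o=bot.get_obs();R0=Ro.from_euler('xyz',o['tcp_rot'])
    p=np.array(tip)-25*R.as_matrix()[:,2]
    s=R0.inv().apply(p-o['tool_pos'])/100;t=(R0.inv()*R).as_rotvec()/(np.pi/4)
    print('t',o['time'],'q',o['joint_positions'].round(3).tolist(),'tip',(o['tool_pos']+25*R0.as_matrix()[:,2]).round(1),'F',o['contact_force'].round(1),o['grip_width'])
    print('shift',s.round(3),'turn',t.round(3))
E
python3 - <<'E'
from h import *
rel([466.5,-97.4,300],pose(.245,np.pi/4))
rel([466.5,-97.4,174],pose(.245,np.pi/4))
E
```

```text
t 5.975 q [-0.81, -0.283, 2.16, 1.198, 0.925, 0.041] tip [475.7 -45.7 404.5] F [ 0.2 -0.1  0. ] 34.00319177492906
shift [-0.896  0.573  0.327] turn [ 0.05  -0.396 -0.144]
t 5.975 q [-0.81, -0.283, 2.16, 1.198, 0.925, 0.041] tip [475.7 -45.7 404.5] F [ 0.2 -0.1  0. ] 34.00319177492906
shift [-2.012  0.659  0.905] turn [ 0.05  -0.396 -0.144]
```

step_arm(targets=[0.37,-0.3,0.2,0.1,0.02,-0.2,-0.07,0.37,-0.6,0.4,0.2,0.05,-0.396,-0.144,0.37,-0.9,0.57,0.33,0.05,-0.396,-0.144,0.37,-0.9,0.57,0.33,0.05,-0.396,-0.144])

```text
time: 6.48
tool_pos: [448.7, -101.7, 314.8]
tcp_rot: [-3.136, -0.783, 0.24]
contact_force: [0.9, -0.0, 0.5]
grip_width: 34.0
finger_force: 0.0
```

```bash
python3 - <<'E'
from h import *
rel([466.5,-97.4,174],pose(.245,np.pi/4))
E
```

```text
t 6.475 q [-0.816, -0.083, 2.097, 0.897, 0.91, 0.016] tip [465.8 -97.3 297.1] F [ 0.9 -0.   0.5] 34.027296822306425
shift [-0.865  0.006  0.877] turn [-0.002  0.002 -0.005]
```

step_arm(targets=[0.37,-0.3,0,0.3,0,0,0,0.37,-0.6,0,0.6,0,0,0,0.37,-0.8,0,0.81,0,0,0,0.37,-0.86,0,0.87,0,0,0,0.37,-0.86,0,0.87,0,0,0])

```text
time: 7.1
tool_pos: [450.3, -101.3, 194.9]
tcp_rot: [-3.141, -0.788, 0.243]
contact_force: [-0.8, -0.2, -0.3]
grip_width: 34.0
finger_force: 0.0
```

```bash
python3 - <<'E'
from h import *
rel([500,-89,174],pose(.245,np.pi/4))
rel([540,-79,174],pose(.245,np.pi/4))
p,d=bot.capture("scene");cv2.imwrite("pics/s1.png",cv2.resize(p[100:260,150:400],None,fx=3,fy=3))
E
```

```text
t 7.1 q [-0.813, 0.148, 2.301, 1.284, 0.699, -0.527] tip [467.5 -97.1 177.3] F [-0.8 -0.2 -0.3] 34.014948141034246
shift [0.213 0.    0.26 ] turn [ 0.001 -0.003 -0.002]
t 7.1 q [-0.813, 0.148, 2.301, 1.284, 0.699, -0.527] tip [467.5 -97.1 177.3] F [-0.8 -0.2 -0.3] 34.014948141034246
shift [ 0.504 -0.     0.553] turn [ 0.001 -0.003 -0.002]
```

View pics/s1.png

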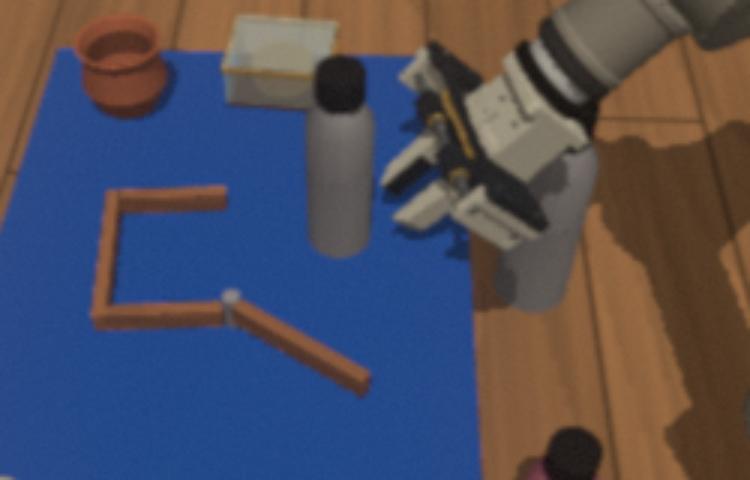

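The tips are set just behind the bottle at crop (395,200), low on its body, with the body clear of it. I'll push slowly.

step_arm(targets=[0.37,0.05,0,0.09,0,0,0,0.37,0.1,0,0.15,0,0,0,0.37,0.14,0,0.19,0,0,0,0.37,0.18,0,0.23,0,0,0,0.37,0.22,0,0.27,0,0,0,0.37,0.26,0,0.31,0,0,0,0.37,0.3,0,0.35,0,0,0,0.37,0.34,0,0.39,0,0,0,0.37,0.38,0,0.43,0,0,0])

```text
time: 8.28
tool_pos: [505.6, -87.8, 190.7]
tcp_rot: [-3.141, -0.787, 0.242]
contact_force: [-1.6, 0.1, 1.3]
grip_width: 34.2
finger_force: 1.1
```

```bash
cat >> h.py <<'E'
def bottle():
    p,d=bot.capture("top");H,S,V=cv2.split(cv2.cvtColor(p,cv2.COLOR_BGR2HSV));P=cloud("top",d)
    m=((abs(P[...,2]-335)<5)&(V<60)&(P[...,0]>470)&(P[...,0]<720)&(abs(P[...,1]+60)<80)).astype(np.uint8)
    n,l,st,c=cv2.connectedComponentsWithStats(m)
    if n<2: print("no cap");return
    k=1+st[1:,4].argmax();w=ray("top",c[k],335)[0]
    g=w[:2]-[678.8,-44.2];c_,s_=np.cos(.0815),np.sin(.0815)
    print("bottle",st[k,4],w.round(1),'z',np.median(P[l==k][:,2]).round(1),"guard",(c_*g[0]+s_*g[1]).round(1),(-s_*g[0]+c_*g[1]).round(1))
    return p
E
python3 - <<'E'
from h import *
bottle()
rel([600,-64,174],pose(.245,np.pi/4))
E
```

```text
bottle 267 [548.8 -75.1 335. ] z 335.0 guard -132.1 -20.2
t 8.325 q [-0.655, 0.226, 2.207, 1.35, 0.604, -0.459] tip [523.2 -83.5 173.2] F [-0.5 -0.4  1. ] 34.00754908043816
shift [ 0.565 -0.005  0.556] turn [ 0.002 -0.002 -0.003]
```

step_arm(targets=[0.37,0.04,0,0.04,0,0,0,0.37,0.08,0,0.08,0,0,0,0.37,0.12,0,0.12,0,0,0,0.37,0.16,0,0.16,0,0,0,0.37,0.2,0,0.2,0,0,0,0.37,0.24,0,0.24,0,0,0,0.37,0.28,0,0.28,0,0,0,0.37,0.32,0,0.32,0,0,0,0.37,0.36,0,0.36,0,0,0,0.37,0.4,0,0.4,0,0,0,0.37,0.44,0,0.44,0,0,0,0.37,0.48,0,0.48,0,0,0,0.37,0.52,0,0.52,0,0,0,0.37,0.56,0,0.56,0,0,0])

```text
time: 10.07
tool_pos: [582.5, -68.8, 190.8]
tcp_rot: [-3.141, -0.787, 0.242]
contact_force: [-1.4, 0.4, 0.4]
grip_width: 34.0
finger_force: 1.0
```

```bash
python3 - <<'E'
from h import *
bottle()
rel([648,-52,174],pose(.245,np.pi/4))
E
```

```text
bottle 272 [625.2 -56.  335. ] z 334.8 guard -54.4 -7.4
t 10.125 q [-0.494, 0.324, 2.047, 1.335, 0.512, -0.3] tip [600.2 -64.5 173.4] F [-1.  -0.8  0.4] 33.648466589751074
shift [ 0.354 -0.006  0.346] turn [ 0.002 -0.002 -0.003]
```

step_arm(targets=[0.37,0.04,0,0.04,0,0,0,0.37,0.08,0,0.08,0,0,0,0.37,0.12,0,0.12,0,0,0,0.37,0.16,0,0.16,0,0,0,0.37,0.2,0,0.2,0,0,0,0.37,0.24,0,0.24,0,0,0,0.37,0.28,0,0.28,0,0,0,0.37,0.31,0,0.31,0,0,0,0.37,0.34,0,0.34,0,0,0,0.37,0.36,0,0.36,0,0,0])

```text
time: 11.38
tool_pos: [631.8, -56.6, 190.9]
tcp_rot: [-3.141, -0.787, 0.242]
contact_force: [-2.7, -0.5, 0.2]
grip_width: 34.1
finger_force: 1.0
```

step_arm(targets=[0.37,0.01,0,0.01,0,0,0,0.37,0.02,0,0.02,0,0,0])

```text
time: 11.62
tool_pos: [634.3, -56.0, 190.9]
tcp_rot: [-3.141, -0.787, 0.242]
contact_force: [-1.4, -0.7, -0.9]
grip_width: 34.0
finger_force: 1.0
```

```bash
python3 - <<'E'
from h import *
p=bottle();cv2.imwrite("pics/t2.png",cv2.resize(p[100:260,150:350],None,fx=3,fy=3))
rel([652,-51,174],pose(.245,np.pi/4))
E
```

```text
bottle 261 [676.5 -43.3 335. ] z 335.0 guard -2.2 1.0
t 11.675 q [-0.412, 0.392, 1.93, 1.271, 0.468, -0.163] tip [651.6 -51.7 173.3] F [-1.6  0.  -0.1] 33.52442195954145
shift [ 0.009 -0.005 -0.001] turn [ 0.002 -0.002 -0.003]
```

View pics/t2.png

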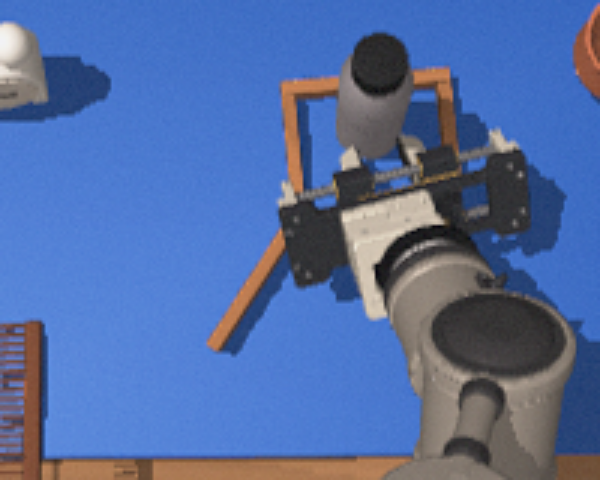

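The bottle stands upright in the guard, its cap at crop (380,65), a couple of mm short of the back rail. I'll creep on until the force rises.

step_arm(targets=[0.37,0.01,0,0.01,0,0,0,0.37,0.015,0,0.015,0,0,0])

```text
time: 11.92
tool_pos: [636.1, -55.5, 190.8]
tcp_rot: [-3.141, -0.786, 0.242]
contact_force: [-5.2, -2.1, 2.2]
grip_width: 33.7
finger_force: 2.4
```

step_arm(targets=[0.37,0.005,0,0.005,0,0,0,0.37,0.01,0,0.01,0,0,0])

```text
time: 12.18
tool_pos: [636.9, -55.3, 190.5]
tcp_rot: [-3.141, -0.786, 0.241]
contact_force: [-12.8, -3.1, 4.8]
grip_width: 33.9
finger_force: 5.7
```

```bash
python3 - <<'E'
from h import *
bottle()
rel([652,-51,174],pose(.245,np.pi/4))
E
```

```text
bottle 263 [678.4 -42.9 335. ] z 334.9 guard -0.3 1.4
t 12.225 q [-0.408, 0.395, 1.924, 1.265, 0.466, -0.153] tip [654.  -51.  172.8] F [-10.7  -2.6   3.8] 34.12244447052689
shift [-0.005 -0.005 -0.022] turn [ 0.002 -0.    -0.003]
```

Bottle rests against the back rail (guard x about 0, force about 10 N). Retracting straight back.

step_arm(targets=[0.37,-0.05,0,-0.05,0,0,0,0.37,-0.2,0,-0.2,0,0,0,0.37,-0.4,0,-0.4,0,0,0,0.37,-0.6,0,-0.6,0,0,0,0.37,-0.8,0,-0.8,0,0,0,0.37,-0.9,0,-0.9,0,0,0,0.37,-0.9,0,-0.9,0,0,0])

```text
time: 13.1
tool_pos: [514.1, -86.2, 191.1]
tcp_rot: [-3.141, -0.787, 0.241]
contact_force: [0.4, 0.5, 0.1]
grip_width: 33.7
finger_force: 0.0
```

step_arm(targets=[0,0.35,0,-0.35,0,0,0,0,0.7,0,-0.7,0,0,0,0,0.7,0,-0.7,0,0,0])

```text
time: 13.48
tool_pos: [516.1, -86.5, 294.3]
tcp_rot: [3.133, -0.793, 0.249]
contact_force: [0.5, -0.9, 0.3]
grip_width: 8.4
finger_force: 0.0
```

```bash
python3 - <<'E'
from h import *
bottle()
rel([539,108,270],pose(.0815,0.0))
E
```

```text
bottle 266 [678.  -42.9 335. ] z 334.8 guard -0.7 1.4
t 13.525 q [-0.634, 0.053, 2.042, 0.961, 0.727, 0.048] tip [532.4 -81.7 274.2] F [-0.8  0.6  0.1] 4.757316252191437
shift [ 0.518 -1.824  0.469] turn [-0.078 -1.004  0.197]
```

step_arm(targets=[0,0.08,-0.3,0.05,-0.02,-0.2,0.05,0,0.15,-0.6,0.1,-0.04,-0.4,0.1,0,0.2,-0.9,0.2,-0.06,-0.6,0.15,0,0.25,-0.9,0.2,-0.08,-0.8,0.2,0,0.25,-0.9,0.2,-0.08,-1,0.2,0,0.25,-0.9,0.2,-0.08,-1,0.2])

```text
time: 14.28
tool_pos: [523.8, 10.8, 292.2]
tcp_rot: [-3.139, 0.007, 0.08]
contact_force: [0.4, 0.5, -1.2]
grip_width: 0.6
finger_force: 0.0
```

```bash
python3 - <<'E'
from h import *
rel([539,108,250],pose(.0815,0.0))
E
```

```text
t 14.275 q [-0.127, 0.315, 1.45, 0.001, 1.384, 1.364] tip [523.6  10.8 267.2] F [ 0.4  0.5 -1.2] 0.5915485448188693
shift [ 0.23  -0.956  0.173] turn [-0.004  0.009 -0.003]
```

step_arm(targets=[0,0.1,-0.5,0.1,0,0,0,0,0.23,-0.96,0.17,0,0,0,0,0.23,-0.96,0.17,0,0.01,0])

```text
time: 14.65
tool_pos: [538.4, 110.3, 273.5]
tcp_rot: [-3.137, -0.002, 0.083]
contact_force: [-0.0, -0.8, 0.5]
grip_width: 0.5
finger_force: 0.0
```

step_arm(targets=[0,0,0,0.4,0,0,0,0,0,0,0.8,0,0,0,0,0,0,0.84,0,0,0,0,0,0,0.84,0,0,0])

```text
time: 15.15
tool_pos: [539.8, 106.8, 193.1]
tcp_rot: [-3.139, -0.007, 0.077]
contact_force: [0.3, -0.1, 0.1]
grip_width: 0.5
finger_force: 0.0
```

```bash
python3 - <<'E'
from h import *
p,d=bot.capture("scene");cv2.imwrite("pics/s3.png",cv2.resize(p[100:310,130:400],None,fx=2.8,fy=2.8))
rel([539,108,166],pose(.0815,0.0))
o=bot.get_obs()['tool_pos'][:2]
pin=np.array([598.7,15.5]);R=np.array([[np.cos(.0815),np.sin(.0815)],[-np.sin(.0815),np.cos(.0815)]])
for a in np.arange(2.2,-.01,-.2).tolist()+[0]:
    d=np.array([-np.sin(a),-np.cos(a)]);n=np.array([d[1],-d[0]])  # guard frame
    n=-n if n@np.array([np.cos(a),-np.sin(a)])>0 and False else n
    off=6+9.5*abs(n[0])+19*abs(n[1])*.9
    if a<.05: off=15.5
    g=R@(pin-o)+95*d+off*n
    print(round(a,2),(g*[1,-1]/100).round(2),n.round(2))
E
```

```text
t 15.2 q [0.054, 0.435, 1.548, 0.003, 1.149, 1.547] tip [540.5 106.9 168.9] F [-0.6  0.4  0.1] 0.5382252544030315
shift [-0.012 -0.013  0.028] turn [-0.003 -0.012 -0.005]
2.2 [-0.11  0.19] [0.59 0.81]
2.0 [-0.25  0.33] [0.42 0.91]
1.8 [-0.36  0.5 ] [0.23 0.97]
1.6 [-0.43  0.7 ] [0.03 1.  ]
1.4 [-0.47  0.88] [-0.17  0.99]
1.2 [-0.47  1.07] [-0.36  0.93]
1.0 [-0.43  1.26] [-0.54  0.84]
0.8 [-0.35  1.44] [-0.7   0.72]
0.6 [-0.22  1.61] [-0.83  0.56]
0.4 [-0.06  1.75] [-0.92  0.39]
0.2 [0.14 1.85] [-0.98  0.2 ]
-0.0 [0.35 1.91] [-1. -0.]
0 [0.35 1.91] [-1.  0.]
```

View pics/s3.png

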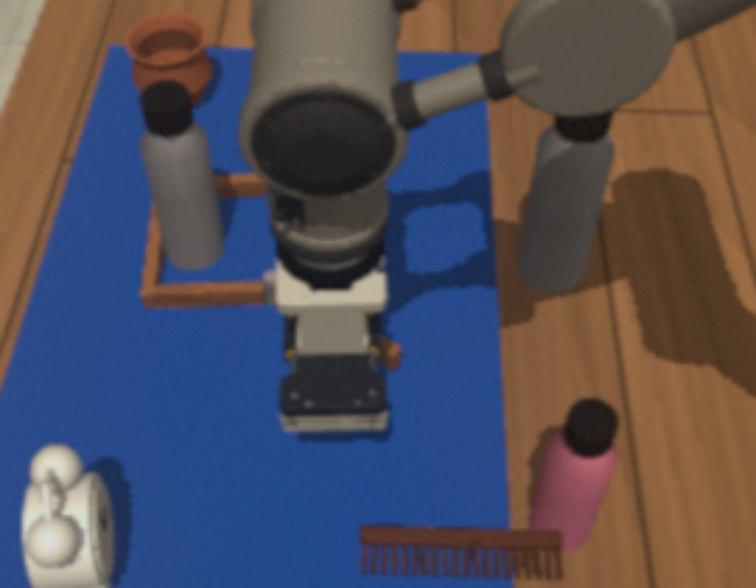

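The gripper is on the gate's back-left side, with the gate tip visible at crop (395,352). The bottle is undisturbed in the guard. I'll sweep the arc now.

step_arm(targets=[0,-0.05,0.1,0,0,0,0,0,-0.11,0.19,0,0,0,0,0,-0.18,0.26,0,0,0,0,0,-0.25,0.33,0,0,0,0,0,-0.31,0.41,0,0,0,0,0,-0.36,0.5,0,0,0,0,0,-0.4,0.6,0,0,0,0,0,-0.43,0.7,0,0,0,0,0,-0.45,0.79,0,0,0,0,0,-0.47,0.88,0,0,0,0,0,-0.47,0.97,0,0,0,0])

```text
time: 16.58
tool_pos: [500.0, 6.1, 192.0]
tcp_rot: [-3.139, -0.007, 0.077]
contact_force: [0.7, 0.2, 1.4]
grip_width: 0.1
finger_force: 0.3
```

```bash
python3 - <<'E'
from h import *
p,d=bot.capture("top");cv2.imwrite("pics/t4.png",cv2.resize(p[100:260,150:350],None,fx=3,fy=3))
rel([539,108,169],pose(.0815,0.0))
E
```

```text
t 16.625 q [-0.145, 0.352, 1.687, 0.004, 1.095, 1.347] tip [500.4   5.3 167. ] F [ 1.2 -0.7  0. ] 0.7742866135515016
shift [ 0.466 -0.995 -0.015] turn [-0.003 -0.009 -0.006]
```

View pics/t4.png

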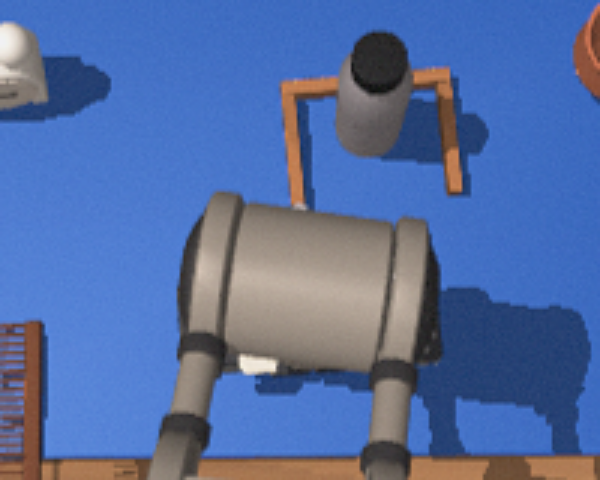

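step_arm(targets=[0,0,0.1,0,0,0,0,0,0.02,0.2,0,0,0,0,0,0.04,0.29,0,0,0,0,0,0.08,0.38,0,0,0,0,0,0.12,0.47,0,0,0,0,0,0.18,0.56,0,0,0,0,0,0.25,0.64,0,0,0,0,0,0.33,0.71,0,0,0,0,0,0.41,0.78,0,0,0,0,0,0.51,0.83,0,0,0,0,0,0.61,0.88,0,0,0,0,0,0.68,0.9,0,0,0,0,0,0.74,0.91,0,0,0,0])

```text
time: 18.25
tool_pos: [581.3, -78.3, 192.2]
tcp_rot: [-3.139, -0.007, 0.077]
contact_force: [0.1, -0.1, 0.2]
grip_width: 0.2
finger_force: 0.1
```

step_arm(targets=[0,0.03,0,0,0,0,0,0,0.05,0,0,0,0,0])

```text
time: 18.5
tool_pos: [585.9, -77.8, 192.3]
tcp_rot: [-3.139, -0.007, 0.077]
contact_force: [0.1, -1.3, 0.6]
grip_width: 0.7
finger_force: 0.1
```

```bash
python3 - <<'E'
from h import *
p=bottle()
rel([598.7-79.5,15.5-95,169],pose(.0815,0.0))
p,d=bot.capture("scene");cv2.imwrite("pics/s5.png",cv2.resize(p[100:310,130:400],None,fx=2.8,fy=2.8))
E
```

```text
bottle 30 [687.8 -30.4 335. ] z 335.1 guard 10.1 13.0
t 18.55 q [-0.264, 0.509, 1.429, 0.005, 1.198, 1.227] tip [586.2 -77.7 167.3] F [ 0.1 -0.3 -0.1] 0.19968437034421394
shift [-0.668 -0.035 -0.021] turn [-0.003 -0.009 -0.005]
```

View pics/s5.png

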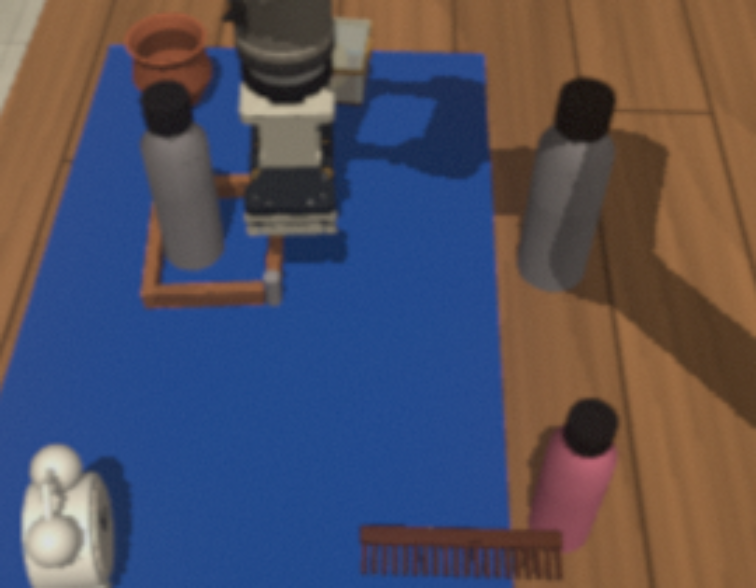

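The bottle hasn't moved and the gate bar now runs almost across the mouth, from the pin at crop (272,287) up behind the gripper. A last few mm until the stop pushes back.

step_arm(targets=[0,0.02,0,0,0,0,0,0,0.04,0,0,0,0,0])

```text
time: 18.85
tool_pos: [589.8, -77.6, 192.5]
tcp_rot: [-3.139, -0.007, 0.077]
contact_force: [-3.0, -0.6, 0.9]
grip_width: 0.3
finger_force: 1.8
```

step_arm(targets=[0,0.01,0,0,0,0,0,0,0.02,0,0,0,0,0])

```text
time: 19.1
tool_pos: [590.1, -77.6, 192.3]
tcp_rot: [-3.139, -0.003, 0.077]
contact_force: [-9.6, -1.0, 5.5]
grip_width: 0.5
finger_force: 5.1
```

At the stop. Now back off, rise and check.

step_arm(targets=[0,-0.05,0,0,0,0,0,0,-0.3,0,0,0,0,0,0,-0.7,0,0,0,0,0,0,-1,0,-0.3,0,0,0,0,-1,0,-0.8,0,0,0,0,-1,0,-1,0,0,0])

```text
time: 19.85
tool_pos: [492.2, -85.8, 294.9]
tcp_rot: [-3.141, -0.013, 0.077]
contact_force: [-0.2, -0.2, -0.8]
grip_width: 0.6
finger_force: 0.0
```

step_arm(targets=[0,-0.3,0,-0.4,0,0,0,0,-0.8,0,-0.6,0,0,0,0,-0.8,0,-0.6,0,0,0])

```text
time: 20.23
tool_pos: [410.0, -92.0, 353.4]
tcp_rot: [-3.141, -0.012, 0.076]
contact_force: [1.3, -0.0, -0.9]
grip_width: 0.4
finger_force: 0.0
```

```bash
python3 - <<'E'
from h import *
bottle()
p,d=bot.capture("top");P=cloud("top",d);H,S,V=cv2.split(cv2.cvtColor(p,cv2.COLOR_BGR2HSV))
m=(H<20)&(S>80)&(abs(P[...,2]-180)<4)&(P[...,0]>570)&(P[...,0]<630)&(abs(P[...,1]+50)<90)
v,u=np.nonzero(m);q=ray("top",np.c_[u,v],180)[:,:2].astype(np.float32);print(len(q),cv2.minAreaRect(q))
cv2.imwrite("pics/t6.png",cv2.resize(p[80:280,110:400],None,fx=2.7,fy=2.7));print(bot.get_obs()['contact_force'])
E
```

```text
bottle 266 [678.2 -42.8 335. ] z 334.8 guard -0.5 1.5
239 ((604.533203125, -53.066707611083984), (12.421411514282227, 124.77821350097656), 4.847280025482178)
[-0.34976904 -0.48660862 -0.01320696]
```

View pics/t6.png

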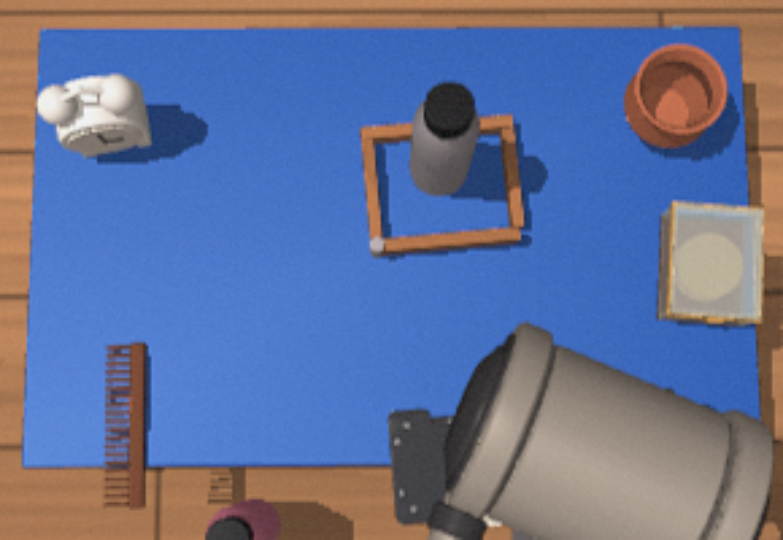

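The gate is shut across the mouth, from the pin at (377,245) to its tip at (520,235). It is parallel to the back rail to within 0.2°. The bottle stands upright at the back rail and the other things are where they were.

```bash
python3 -c "
from plant import bot
print(bot.close_job())"
```

```text
the job is handed in; nothing more can be done
None
```

I slid the bottle upright against the guard's back rail and shut the gate fully to its stop. The other things stayed where they were, and I handed the job in at about 20 s with the arm touching nothing.

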